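# Shut the film box, then hold the exposure switch on step three

## Task

Get this radiograph under way. First swing the lid of the lead-lined film box over and press it down until its spring catch snaps in behind the rim, so that the film is shielded. Then turn the bar-shaped step switch on the blue X-ray control unit clockwise from off to its third click, never past it to the fourth, and keep holding it there: it springs back to off when let go, so your program finishes with the switch still held on the third click; leave everything else on the bench where it is.

Things in the scene. Friction and masses are not known exactly. Their poses are not given: they have to be found in the camera images.
- filmbox: Grey painted steel film box, fixed: 240 mm along its x, 170 mm along its y, 85 mm high, open on top, film envelopes inside. Origin at the centre of its underside, z up. The lid is hinged along the top of its +y wall (the robot's left, give or take a yaw of up to 15 degrees) and closes down towards -y; a bail handle stands out 25 mm on the +x end.
- lid (a joint): Lid angle: 0 shut, 1.57 upright; starts between 1.3 and 1.85. The hinge is stiff (about 0.5 N m of friction; the lid weighs 0.5 kg), so the lid stays at any angle it is left. The catch meets the rim at about 0.08 and needs about 10 N of push near the free edge; it then snaps in behind the rim and the lid stays at 0, on a firm stop.
- lid_hinge (a point): Point on the lid's hinge line, at the middle of its length, 85.5 mm above the bench; stays put. Its frame turns with the lid: x along the hinge (the box's x), the free edge lies towards -y, +z is the outer face (upward when shut).
- lid_edge (a point): Middle of the lid's free edge, on the outer face, 178 mm from the hinge line. The lid is a steel plate 246 by 178 mm, 4 mm thick, its inner face in the plane of the hinge. The spring catch, a steel tab 40 mm wide with a roller at its foot, hangs 14 mm below its inner face, 162 mm from the hinge, midway along. Same axes as lid_hinge.
- unit: Blue X-ray control unit, fixed: 220 mm along its x, 280 along its y, panel 120 mm above the bench. Origin at the centre of its underside, z up; yaw up to 15 degrees. On the panel: the step switch (the only bar-shaped knob, on a 70 mm dial with five marks) at x -45, y +60 mm; a round trimmer, key switch, display, lamps; a handle 58 mm above the panel at x +85, y -75 to +75 mm.
- selector (a joint): Turn of the step switch, clockwise seen from above: 0 off (at its stop, where it starts), then a click every 0.393 rad (22.5 degrees): 0.393 first, 0.785 second, 1.178 third, 1.571 fourth and last. A spring drives it back to off with 0.07 rising to 0.12 N m; the detents add and take away about 0.055 N m, so it never stays on a click by itself.
- selector_grip (a point): On the step switch's axis, 148.5 mm above the bench, 12 mm below the knob's top. The grip bar is 44 mm long, 13 mm wide, 34 mm tall, flat-sided, on a round skirt 4 mm thick and 42 mm across: keep the fingertips above the skirt. The frame turns with the knob: x along the bar to the end with the white pointer line, z up. At off the pointer is 45 degrees anticlockwise from the unit's x axis.
- cassette: Dark film cassette, 110 by 250 by 9 mm, beyond the unit. Bystander.
- sample_a: Grey stone sample about 40 mm across on the cassette. Bystander.
- sample_b: Grey stone sample about 40 mm across and 24 mm high, between film box and unit. Bystander.
- tape: Tape measure, 64 by 36 by 56 mm high, between film box and unit. Bystander.
- calculator: Desk calculator, 160 by 100 by 15 mm, to the robot's left. Bystander.
- scale_rule: Flat plastic rule, 300 by 35 by 4 mm, to the right of the unit. Bystander.
- film_pack: White film pack, 100 by 160 by 24 mm, beyond the film box. Bystander.
- step_wedge: Aluminium step wedge, 90 by 32 mm, up to 25 mm high, right in front of the robot. Bystander.

How it is judged:
By the outcome, as a careful person would: the job done as asked, in the order asked, and still so for the second after the job is handed in, while the arm keeps its last pose, push and grip.
It also fails if it takes over 61 s, if anything falls off the work surface, if the arm or the gripper's body presses on something with over 40 N, if the wrist force passes 120 N, or if a joint passes its speed limit or range.

## Robot

A 7-joint arm with a two-finger parallel gripper is mounted at the origin on the work surface. World frame = base frame: x ahead of the robot, y to its left, z up, the work surface at z = 0. Lengths are in m, angles in rad, forces in N, time in s.
With the tool pointing down it reaches from about 0.425 to 0.925 m from the base axis. Payload 6.8 kg.
Tool frame: the origin (TCP) lies midway between the tips of the shut fingers; the grasp point (between the pads) lies 19 mm behind it; z points along the fingers, y is the line along which they close (so a half turn about z gives the same grasp; the last joint's range is limited). The gripper opens to 85 mm and grips with 20 to 120 N. Pads are 22 mm wide; open, the fingers measure 114 mm over their backs; the gripper's body (76 mm by 85 mm) begins 54 mm behind the grasp point. The pads swing forward as they close: fully open they stand 13 mm farther back than shut.
Start: joints at [-1.423, 0.477, 0.022, 1.555, -0.011, 1.109, -0.083], TCP at [0.171, 0.653, 0.231] pointing down, gripper open.
Joint ranges: [-2.96, 2.96], [-0.34, 2.1], [-1.41, 1.46], [0.24, 2.44], [-1.37, 4.51], [0.17, 1.92], [-2.96, 2.96]. Speed limits (rad/s): [2.39, 2.39, 3.14, 3.14, 3.14, 3.14, 3.14].

## Interface

Orientations are given as a unit quaternion [w, x, y, z].
In Python, from station import * gives the robot as it stands.
- The arm moves only by the shell command python3 -m creep 'ROWS' [FORCE]. ROWS is JSON, a list of rows, each a list of 7 numbers: the gripper command: -1 is shut, 1 is fully open, values between are in proportion, then the shift along the world's x, y, z in mm, then the turn, a rotation vector about the world's x, y, z in rad. A call has 1 to 5 rows; each row shifts and turns the commanded pose from where the row before left it; what a row does not reach is not made up. A row lasts 1/8 s, in which the tool goes at most 62.5 mm and 10.7 degrees, less where a joint would pass 70% of its speed; a pose out of reach is approached as far as the arm can. A call is refused whole if a number of a shift passes 62.5 or a number of a turn 0.188, either way. A call with a gripper value outside its range is refused whole. The fingers move at their own pace and stop on an object; FORCE is the grip in N (left out, the last holds). Time passes only in rows, so rows that do not move let the fingers close. It gives the time, the measured TCP pose, the force, the opening and the grip force at its end, in the units of the state.
- get_obs(): the state, without advancing time (a new reading comes with each control period).
- read_camera(name): name is "scene" or "top" or "wrist"; returns (picture, depth): 480x640x3 uint8, red, green, blue; 480x640 float32, m along the optical axis (not along the pixel's ray), 0 where there is no reading.
- camera_params(name): a dict with "intrinsics" (3x3 intrinsics, pixels), "cam_to_world" (4x4, takes a point from camera to world coordinates); the wrist camera has in their place "mount" (4x4, takes a point from camera to tool coordinates, whose origin is the TCP and whose axes are the flange's). Camera axes: x right, y up, looking along -z (the intrinsics and any distortion apply to the point x, -y, -z); pixel columns grow to the right and rows downward; lengths in m; the calibration is good to about 2 mm. A picture is of the moment at which its call begins: read the wrist's pose just before it. camera_params takes no time and is no camera call.
- hand_in(): hands the job in; it is judged then, once.
The state is a dict: "t": time; "q": joint angles; "joint_vel": joint speeds; "joint_torque": joint torques, N m; "eef_pos": TCP position; "tool_rot": TCP orientation; "contact_force": force on the tool from outside, world axes, zero at the start; "torque": the same for the moment, N m; "gripper_width": opening from 0.0 (shut) to 1.0 (fully open); "grasp_force": force on a finger pad.
Only numpy, scipy, OpenCV 4.12 (cv2) and the standard library are available. Lean on these libraries where they do the work, as an engineer would, in place of code of your own. Each camera call takes 0.05 s, during which the arm holds its last target. There are 200 camera calls.

## Working session

There is one attempt and no reset: what is moved stays moved. The work goes in short steps, Python scripts to look and compute and a shell command to move; the robot and the scene stay as the last step left them, time stands still between calls to the robot, and variables do not carry over. Pictures are saved under pics/ and viewed, at most 10 in all, crops included, and the job is handed in when it is done.

```bash
mkdir -p pics
cat > h.py <<'E'
from station import *
import numpy as np, cv2
from scipy.spatial.transform import Rotation as R
def params(n):
    p=camera_params(n); K=np.array(p["intrinsics"])
    if "mount" in p:
        o=get_obs(); T=np.eye(4); q=o["tool_rot"]; T[:3,:3]=R.from_quat([q[1],q[2],q[3],q[0]]).as_matrix(); T[:3,3]=o["eef_pos"]
        return K,T@np.array(p["mount"])
    return K,np.array(p["cam_to_world"])
def cloud(n):
    K,T=params(n); im,d=read_camera(n)
    v,u=np.mgrid[0:480,0:640]
    P=np.stack([(u-K[0,2])/K[0,0]*d,-(v-K[1,2])/K[1,1]*d,-d],-1)
    return im,d,P@T[:3,:3].T+T[:3,3]
def ray(K,T,u,v,z):
    r=T[:3,:3]@np.array([(u-K[0,2])/K[0,0],-(v-K[1,2])/K[1,1],-1]); return T[:3,3]+r*(z-T[2,3])/r[2]
E
python3 - <<'E'
from h import *
for n in("top","scene"):
    im,d,P=cloud(n); cv2.imwrite(f"pics/{n}1.png",im[...,::-1]); np.savez(f"{n}1.npz",im=im,d=d,P=P)
    print({k:(np.round(v,3).tolist() if not isinstance(v,str) else v) for k,v in camera_params(n).items()})
print(get_obs())
E
```

```text
{'intrinsics': [[560.987, 0.0, 315.676], [0.0, 560.987, 237.937], [0.0, 0.0, 1.0]], 'cam_to_world': [[0.066, 0.972, -0.226, 0.209], [-0.998, 0.065, -0.014, -0.096], [0.001, 0.226, 0.974, 1.443], [0.0, 0.0, 0.0, 1.0]]}
{'intrinsics': [[507.494, 0.0, 319.033], [0.0, 507.494, 236.521], [0.0, 0.0, 1.0]], 'cam_to_world': [[0.197, -0.747, 0.635, 1.228], [0.98, 0.148, -0.13, -0.251], [0.003, 0.648, 0.762, 0.99], [0.0, 0.0, 0.0, 1.0]]}
{'t': 0.1, 'q': array([-1.42312246,  0.47772945,  0.02234082,  1.5563379 , -0.01147957,
        1.10929321, -0.08309438]), 'joint_vel': array([-0.00037587, -0.00218459, -0.00102906, -0.00295953,  0.0003592 ,
       -0.00019733,  0.00071883]), 'joint_torque': array([ 3.74387484e-03, -5.97756600e+01,  1.61335174e+00, -2.81953382e+01,
        1.28204082e-02,  4.99444257e-03, -1.27885303e-05]), 'eef_pos': array([0.17065281, 0.65252863, 0.23042105]), 'tool_rot': array([-3.63710768e-05,  1.27520454e-01,  9.91835602e-01, -8.19031956e-04]), 'contact_force': array([ 0.15125577, -0.27661785,  0.00398086]), 'torque': array([-0.03990938,  0.02056181,  0.03258242]), 'grasp_force': 0.0, 'gripper_width': 0.9988056869048988}
```

View pics/top1.png

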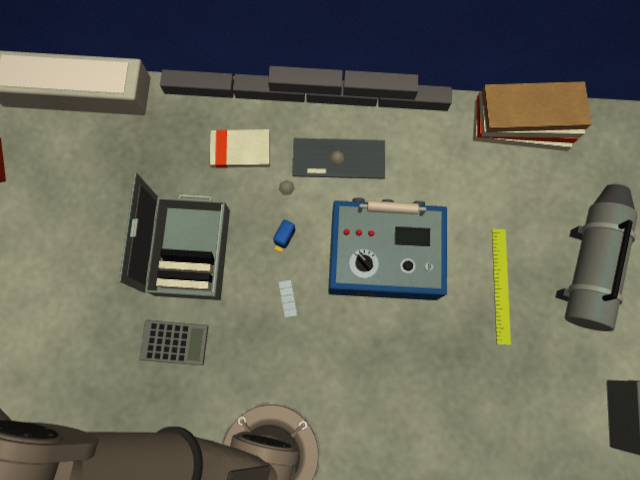

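View pics/scene1.png

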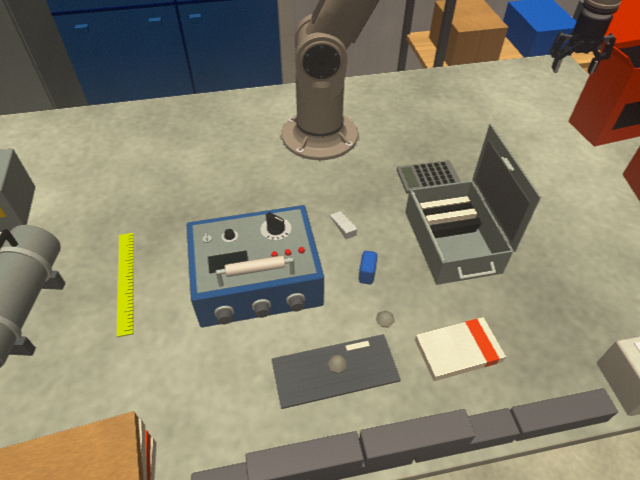

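The top view shows the box at about (190,250) with its lid standing up on the left, the unit at (388,250), and the dial at (364,262). In the scene view the lid is at (505,185) and the dial at (275,227).

```bash
cat > m.py <<'E'
from h import *
for n in("top","scene"):
    f=np.load(n+"1.npz"); im,P=f["im"],f["P"]; K,T=params(n)
    X,Y,Z=P[...,0],P[...,1],P[...,2]; hsv=cv2.cvtColor(im,cv2.COLOR_RGB2HSV)
    # unit panel outline
    m=(abs(Z-.12)<.012)&(X>.3)&(X<.85)&(Y<-.03)&(Y>-.5)
    q=P[m]; r=cv2.minAreaRect(q[:,:2].astype(np.float32)); print(n,"unit",m.sum(),np.round(r[0],4),np.round(r[1],4),r[2],"z",np.median(q[:,2]))
    # dial: white pixels on panel
    w=m&(hsv[...,1]<40)&(hsv[...,2]>190); nn,l,s,c=cv2.connectedComponentsWithStats(w.astype(np.uint8))
    for i in range(1,nn):
        if s[i,4]>25: print(" white",s[i],np.round(np.array([X[l==i].mean(),Y[l==i].mean(),Z[l==i].mean()]),4))
    k=(abs(Z-.1605)<.008)&(X>.3)&(X<.6)&(Y<-.08)&(Y>-.3); q=P[k]
    if len(q)>5: r=cv2.minAreaRect(q[:,:2].astype(np.float32)); print(" knobtop",k.sum(),np.round(q.mean(0),4),np.round(r[0],4),np.round(r[1],4),r[2])
    # box rim
    b=(abs(Z-.085)<.007)&(X>.3)&(X<.75)&(Y<.55)&(Y>.15); q=P[b]; r=cv2.minAreaRect(q[:,:2].astype(np.float32)); print(" rim",b.sum(),np.round(r[0],4),np.round(r[1],4),r[2]); print(np.round(cv2.boxPoints(r),3).tolist())
    L=(Z>.11)&(X>.3)&(X<.75)&(Y<.6)&(Y>.15); q=P[L]; c=q.mean(0); U,S,V=np.linalg.svd(q-c,full_matrices=False)
    print(" lid",len(q),np.round(c,3),"normal",np.round(V[2],3),"rms",S[2]/len(q)**.5,"min",np.round(q.min(0),3),"max",np.round(q.max(0),3))
E
python3 m.py
```

```text
top unit 9511 [ 0.6289 -0.284 ] [0.3218 0.5289] 76.27640533447266 z 0.12129451527270052
 knobtop 166 [ 0.5009 -0.205   0.1616] [ 0.5419 -0.2071] [0.1105 0.1666] 56.734012603759766
 rim 932 [0.4847 0.245 ] [0.2421 0.1731] 0.32031920552253723
[[0.3630000054836273, 0.3310000002384186], [0.36399999260902405, 0.15800000727176666], [0.6060000061988831, 0.1589999943971634], [0.6050000190734863, 0.3319999873638153]]
 lid 2583 [0.48  0.328 0.199] normal [-0.002  1.    -0.005] rms 0.0020725062721158507 min [0.361 0.314 0.11 ] max [0.608 0.333 0.27 ]
scene unit 8983 [ 0.6303 -0.2834] [0.3207 0.5288] 76.175048828125 z 0.12108293203643472
 white [261 220  30  20 190] [ 0.4686 -0.1966  0.1226]
 white [222 231  16  11  41] [ 0.4693 -0.2987  0.1221]
 knobtop 157 [ 0.4902 -0.1916  0.1601] [ 0.5197 -0.186 ] [0.1565 0.0342] 8.387463569641113
 rim 1108 [0.484  0.2471] [0.2463 0.1779] 0.2432461380958557
[[0.36000001430511475, 0.335999995470047], [0.3610000014305115, 0.15800000727176666], [0.6079999804496765, 0.1589999943971634], [0.6069999933242798, 0.3370000123977661]]
 lid 3882 [0.496 0.328 0.194] normal [-0.004  1.    -0.004] rms 0.0018889267362642368 min [0.358 0.314 0.11 ] max [0.609 0.335 0.268]
```

```bash
python3 -m creep '[[-1,31,-23,-1,0,0,0.05],[-1,31,-23,-1,0,0,0.05],[-1,31,-23,-2,0,0,0.05],[-1,31,-23,-2,0,0,0.05],[-1,31,-23,-2,0,0,0.056]]' && python3 -m creep '[[-1,31,-23,-2,0,0,0],[-1,31,-23,-2,0,0,0],[-1,31,-23,-2,0,0,0],[-1,33,-23,-2,0,0,0],[-1,32,-23,0,0,0,0]]' && python3 -m creep '[[-1,0,0,0,0,0,0],[-1,0,0,0,0,0,0]]'
cat > m2.py <<'E'
from h import *
for n in("top","scene"):
    f=np.load(n+"1.npz"); im,P=f["im"],f["P"]
    X,Y,Z=P[...,0],P[...,1],P[...,2]; hsv=cv2.cvtColor(im,cv2.COLOR_RGB2HSV)
    m=((abs(Z-.12)<.012)&(X>.3)&(X<.85)&(Y<-.03)&(Y>-.5)).astype(np.uint8)
    nn,l,s,c=cv2.connectedComponentsWithStats(cv2.morphologyEx(m,cv2.MORPH_OPEN,np.ones((3,3))))
    i=1+np.argmax(s[1:,4]); q=P[l==i]; r=cv2.minAreaRect(q[:,:2].astype(np.float32)); print(n,"unit",np.round(r[0],4),np.round(r[1],4),r[2],np.round(cv2.boxPoints(r),3).tolist())
    k=((Z>.148)&(Z<.17)&(X>.42)&(X<.53)&(Y<-.13)&(Y>-.27)); q=P[k]
    r=cv2.minAreaRect(q[:,:2].astype(np.float32)); print(" knob",k.sum(),np.round(np.median(q,0),4),np.round(r[0],4),np.round(r[1],4),r[2])
E
python3 m2.py
```

```text
t: 0.72
eef_pos: [0.3266, 0.537, 0.2228]
tool_rot: [-0.0, -0.001, 1.0, -0.0]
contact_force: [-0.2, -0.3, -0.6]
gripper_width: 0.0
grasp_force: 0.0
t: 1.35
eef_pos: [0.4845, 0.4219, 0.2147]
tool_rot: [-0.0, -0.0, 1.0, -0.0]
contact_force: [0.7, 0.4, -1.1]
gripper_width: 0.001
grasp_force: 0.0
t: 1.6
eef_pos: [0.4831, 0.4233, 0.2149]
tool_rot: [-0.001, -0.0, 1.0, -0.0]
contact_force: [-1.1, 0.5, 0.7]
gripper_width: -0.001
grasp_force: 0.0
top unit [ 0.5077 -0.2542] [0.2211 0.2796] 0.5398772358894348 [[0.3959999978542328, -0.11500000208616257], [0.39800000190734863, -0.39500001072883606], [0.6200000047683716, -0.3930000066757202], [0.6169999837875366, -0.11299999803304672]]
 knob 122 [ 0.4613 -0.1938  0.1599] [ 0.4618 -0.1948] [0.0436 0.0138] 44.0040397644043
scene unit [ 0.5075 -0.2538] [0.2245 0.2807] 0.5173970460891724 [[0.39399999380111694, -0.11400000005960464], [0.3959999978542328, -0.39500001072883606], [0.6209999918937683, -0.3930000066757202], [0.6179999709129333, -0.1120000034570694]]
 knob 150 [ 0.4652 -0.1951  0.1598] [ 0.4623 -0.1954] [0.0452 0.0158] 44.988277435302734
```

```bash
python3 -m creep '[[-1,0,-35,0,0,0,0],[-1,0,-25,0,0,0,0],[-1,0,-12,0,0,0,0],[-1,0,-12,0,0,0,0],[-1,0,-12,1,0,0,0]]' && python3 -m creep '[[-1,0,-12,1,0,0,0],[-1,0,-12,-2,0,0,0],[-1,0,-12,-3,0,0,0],[-1,0,-12,-3,0,0,0],[-1,0,-12,-5,0,0,0]]'
```

```text
t: 2.22
eef_pos: [0.4835, 0.3273, 0.2164]
tool_rot: [0.0, -0.001, 1.0, 0.0]
contact_force: [0.5, 0.6, -0.9]
gripper_width: 0.0
grasp_force: 0.0
t: 2.85
eef_pos: [0.4837, 0.2662, 0.204]
tool_rot: [-0.0, -0.0, 1.0, -0.0]
contact_force: [-0.2, 2.9, -0.4]
gripper_width: 0.0
grasp_force: 1.0
```

```bash
python3 -m creep '[[-1,0,-12,-6,0,0,0],[-1,0,-11,-6,0,0,0],[-1,0,-10,-8,0,0,0],[-1,0,-10,-9,0,0,0],[-1,0,-10,-9,0,0,0]]' && python3 -m creep '[[-1,0,-8,-11,0,0,0],[-1,0,-7,-12,0,0,0],[-1,0,-6,-12,0,0,0],[-1,0,-4,-10,0,0,0],[-1,0,-4,-8,0,0,0]]'
```

```text
t: 3.48
eef_pos: [0.4837, 0.2132, 0.1656]
tool_rot: [-0.0, -0.0, 1.0, -0.0]
contact_force: [0.5, 1.5, -0.1]
gripper_width: -0.003
grasp_force: 0.5
t: 4.1
eef_pos: [0.4837, 0.1848, 0.1125]
tool_rot: [-0.0, -0.0, 1.0, -0.0]
contact_force: [-0.0, 0.6, 1.0]
gripper_width: -0.002
grasp_force: 0.2
```

Now press in small steps.

```bash
python3 -m creep '[[-1,0,-4,-3,0,0,0],[-1,0,-4,-3,0,0,0],[-1,0,0,-3,0,0,0],[-1,0,0,-3,0,0,0]]' && python3 -m creep '[[-1,0,0,-2,0,0,0],[-1,0,0,-2,0,0,0]]' && python3 -m creep '[[-1,0,0,-2,0,0,0],[-1,0,0,-2,0,0,0]]'  && python3 -m creep '[[-1,0,0,-2,0,0,0],[-1,0,0,-1,0,0,0]]'
```

```text
t: 4.6
eef_pos: [0.4839, 0.1771, 0.1013]
tool_rot: [0.0, -0.0, 1.0, 0.0]
contact_force: [-0.3, -1.0, 3.1]
gripper_width: -0.001
grasp_force: 1.5
t: 4.85
eef_pos: [0.484, 0.1769, 0.0983]
tool_rot: [0.0, 0.0, 1.0, -0.0]
contact_force: [-2.9, -1.8, 10.5]
gripper_width: 0.004
grasp_force: 5.2
t: 5.1
eef_pos: [0.484, 0.1771, 0.0934]
tool_rot: [0.0, -0.0, 1.0, 0.0]
contact_force: [-0.6, -0.2, -0.5]
gripper_width: 0.006
grasp_force: 0.0
t: 5.35
eef_pos: [0.4836, 0.1772, 0.09]
tool_rot: [-0.0, -0.0, 1.0, -0.0]
contact_force: [-0.8, 0.2, -0.3]
gripper_width: 0.001
grasp_force: 0.0
```

```bash
python3 -m creep '[[-1,0,0,-2,0,0,0],[-1,0,0,-1,0,0,0]]' && python3 -m creep '[[-1,0,0,-1,0,0,0],[-1,0,0,-1,0,0,0]]'
```

```text
t: 5.6
eef_pos: [0.4838, 0.1773, 0.0893]
tool_rot: [-0.0, 0.0, 1.0, 0.0]
contact_force: [-9.9, -3.2, 33.7]
gripper_width: -0.001
grasp_force: 16.8
t: 5.85
eef_pos: [0.4838, 0.1773, 0.0891]
tool_rot: [-0.0, 0.0, 1.0, 0.001]
contact_force: [-16.8, -6.4, 54.4]
gripper_width: -0.001
grasp_force: 27.3
```

```bash
python3 -m creep '[[-1,0,0,10,0,0,0],[-1,0,0,40,0,0,0],[-1,0,0,50,0,0,0],[-1,0,0,50,0,0,0],[0,-2,-30,5,0,0,0.08]]' && python3 -m creep '[[0,-2,-35,0,0,0,0.08],[0,-2,-40,0,0,0,0.08],[0,-2,-40,0,0,0,0.08],[0,-2,-40,0,0,0,0.08],[0,-2,-40,0,0,0,0.08]]' && python3 -m creep '[[0,-2,-40,0,0,0,0.08],[0,-2,-40,0,0,0,0.08],[0,-3,-36,0,0,0,0.08],[0,-3,-30,0,0,0,0.074],[0,0,0,0,0,0,0]]'
python3 - <<'E'
from h import *
im,d,P=cloud("wrist"); cv2.imwrite("pics/w1.png",im[...,::-1]); X,Y,Z=P[...,0],P[...,1],P[...,2]
k=((Z>.15)&(Z<.17)&(X>.42)&(X<.51)&(Y<-.15)&(Y>-.24)); q=P[k]
r=cv2.minAreaRect(q[:,:2].astype(np.float32)); print(" knob",k.sum(),np.round(np.median(q,0),4),np.round(r[0],4),np.round(r[1],4),r[2])
im,d,P=cloud("top"); cv2.imwrite("pics/t2.png",im[...,::-1])
b=(P[...,0]>.37)&(P[...,0]<.6)&(P[...,1]>.165)&(P[...,1]<.32); Z=P[b][:,2]; print("lid z",np.percentile(Z,[2,50,98]))
q=P[b]; print(np.polyfit(q[:,1],q[:,2],1)); print(get_obs()["eef_pos"],get_obs()["q"])
E
```

```text
t: 6.48
eef_pos: [0.4839, 0.1498, 0.2441]
tool_rot: [0.003, -0.043, 0.999, 0.002]
contact_force: [0.3, -0.0, -0.0]
gripper_width: 0.203
grasp_force: 0.0
t: 7.1
eef_pos: [0.4716, -0.0492, 0.2403]
tool_rot: [0.0, -0.239, 0.971, 0.0]
contact_force: [0.2, 0.2, 0.6]
gripper_width: 0.497
grasp_force: 0.0
t: 7.72
eef_pos: [0.4611, -0.1964, 0.2402]
tool_rot: [-0.0, -0.385, 0.923, -0.0]
contact_force: [-0.2, 1.5, 0.4]
gripper_width: 0.503
grasp_force: 0.0
 knob 1384 [ 0.4601 -0.1975  0.1614] [ 0.4616 -0.1962] [0.0437 0.0129] 45.59035873413086
lid z [0.08394572 0.08990414 0.09571505]
[-0.00059979  0.09005846]
[ 0.46175935 -0.19345749  0.24006597] [-0.01812975  0.17924895  0.33115424  1.97202904 -0.06929058  1.001464
  2.70956496]
```

View pics/w1.png

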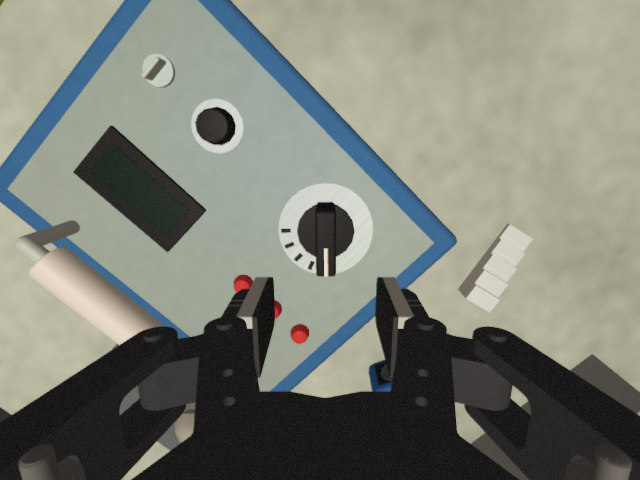

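View pics/t2.png

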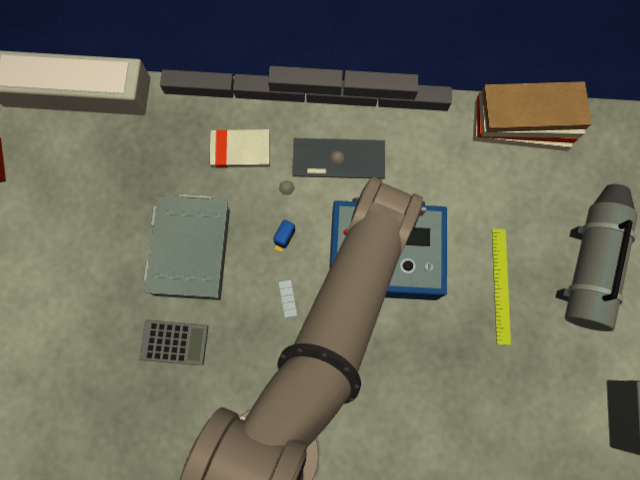

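The wrist view shows the knob at (326,230) with its bar parallel to the pads and between the fingers. The top view shows the lid shut at (188,247), lying flat at z 0.090. Next I go down and grip.

```bash
python3 -m creep '[[0,0,-2,-25,0,0,0],[0,0,0,-30,0,0,0],[0,0,0,-30,0,0,0],[0,0,0,-15,0,0,0],[0,0,0,-8,0,0,0]]' && python3 -m creep '[[0,0,0,0,0,0,0],[-0.4,0,0,0,0,0,0],[-0.6,0,0,0,0,0,0],[-1,0,0,0,0,0,0],[-1,0,0,0,0,0,0]]' 60 && python3 -m creep '[[-1,0,0,0,0,0,0],[-1,0,0,0,0,0,0],[-1,0,0,0,0,0,0]]'; python3 -c "
from station import *
o=get_obs();print(o['torque'],o['q'])"
```

```text
t: 8.45
eef_pos: [0.4619, -0.1951, 0.1318]
tool_rot: [-0.0, -0.387, 0.922, 0.0]
contact_force: [0.4, 0.5, -0.1]
gripper_width: 0.502
grasp_force: 0.0
t: 9.07
eef_pos: [0.4617, -0.1955, 0.1331]
tool_rot: [0.0, -0.387, 0.922, 0.0]
contact_force: [-2.5, 3.0, 7.0]
gripper_width: 0.144
grasp_force: 58.9
t: 9.45
eef_pos: [0.4616, -0.1955, 0.1331]
tool_rot: [0.0, -0.387, 0.922, 0.0]
contact_force: [-3.2, 2.8, 7.4]
gripper_width: 0.139
grasp_force: 58.9
[0.45532555 0.61721662 0.08649405] [ 0.02178097  0.32835747  0.30658242  2.07362767 -0.14306814  0.75935178
  2.78226398]
```

```bash
python3 -m creep '[[-1,0,0,2,0,0,0],[-1,0,0,0,0,0,-0.05],[-1,0,0,0,0,0,-0.07],[-1,0,0,0,0,0,-0.08],[-1,0,0,0,0,0,-0.08]]' && python3 -m creep '[[-1,0,0,0,0,0,-0.08],[-1,0,0,0,0,0,-0.08],[-1,0,0,0,0,0,-0.08],[-1,0,0,0,0,0,-0.08],[-1,0,0,0,0,0,-0.08]]' &&  python3 -m creep '[[-1,0,0,0,0,0,-0.08],[-1,0,0,0,0,0,-0.08],[-1,0,0,0,0,0,-0.07],[-1,0,0,0,0,0,-0.07],[-1,0,0,0,0,0,0]]'; python3 -c "
from h import *
o=get_obs();q=o['tool_rot'];print(o['torque'],o['q'],2*np.arctan2(q[2],q[1]))"
```

```text
t: 10.07
eef_pos: [0.4615, -0.1955, 0.1333]
tool_rot: [-0.0, -0.253, 0.967, 0.0]
contact_force: [3.3, -0.3, -14.1]
gripper_width: 0.142
grasp_force: 60.5
t: 10.7
eef_pos: [0.4615, -0.1954, 0.1333]
tool_rot: [-0.001, -0.056, 0.998, 0.0]
contact_force: [3.9, 0.4, -13.2]
gripper_width: 0.141
grasp_force: 60.5
t: 11.32
eef_pos: [0.4614, -0.1953, 0.1333]
tool_rot: [-0.001, 0.092, 0.996, -0.0]
contact_force: [4.3, -0.6, -18.6]
gripper_width: 0.137
grasp_force: 60.1
[-0.17733638 -0.99470936  0.11267589] [-0.16310075  0.35383846  0.53540157  2.08465059 -0.25679856  0.76717731
  1.91814162] 2.9572159986928823
```

```bash
python3 -m creep '[[-1,0,0,-1,0,0,-0.06],[-1,0,0,0,0,0,-0.06],[-1,0,0,0,0,0,-0.05],[-1,0,0,0,0,0,-0.029],[-1,0,0,0,0,0,0]]' && python3 -m creep '[[-1,0,0,0,0,0,0],[-1,0,0,0,0,0,0],[-1,0,0,0,0,0,0],[-1,0,0,0,0,0,0]]'
python3 - <<'E'
from h import *
o=get_obs();q=o['tool_rot'];print(o['torque'],3.9366-2*np.arctan2(q[2],q[1]))
im,d,P=cloud("wrist"); cv2.imwrite("pics/w2.png",im[...,::-1])
im,d,P=cloud("scene"); cv2.imwrite("pics/s2.png",im[...,::-1])
E
```

```text
t: 11.95
eef_pos: [0.4615, -0.1954, 0.1332]
tool_rot: [-0.0, 0.191, 0.982, 0.0]
contact_force: [-0.8, 2.7, -5.9]
gripper_width: 0.139
grasp_force: 61.7
t: 12.45
eef_pos: [0.4615, -0.1954, 0.1332]
tool_rot: [-0.001, 0.191, 0.982, 0.0]
contact_force: [-1.0, 4.9, -4.0]
gripper_width: 0.141
grasp_force: 62.0
[1.05930375 0.21670353 0.0841154 ] 1.1791828365896828
```

View pics/w2.png

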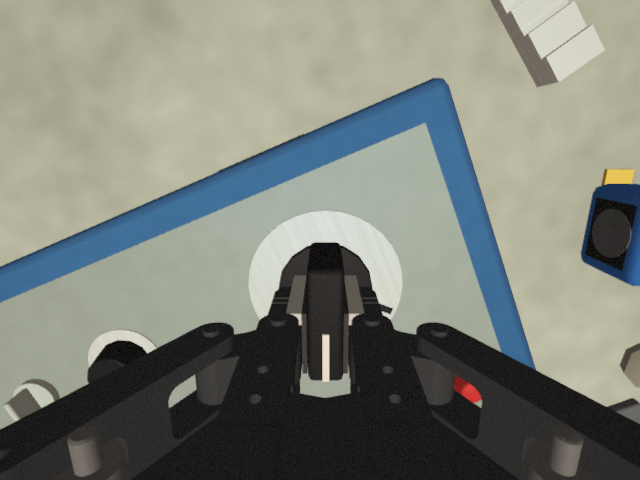

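View pics/s2.png

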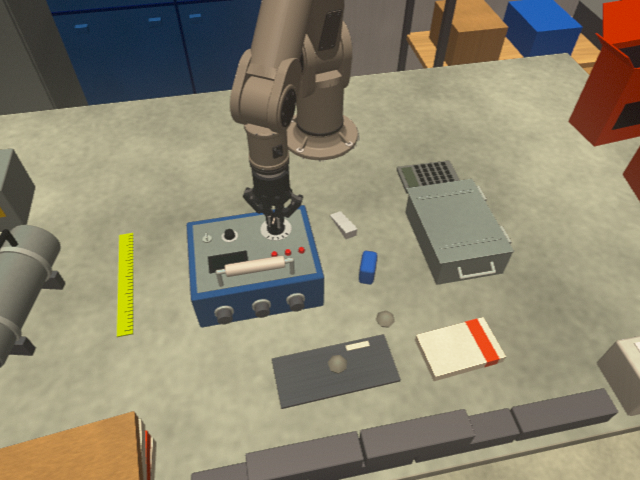

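The wrist view shows the bar squarely in the pads at (326,310), turned 1.179 rad. The scene view shows the lid shut at (455,225) and everything else where it was.

```bash
python3 -c "
from station import *
print(hand_in())"
```

```text
the job is handed in; nothing more can be done
None
```

I closed the film box lid until its catch snapped in, then turned the step switch to its third click (gripper turn measured at 1.179 rad, target 1.178), and handed the job in at about 12.5 s with the switch still gripped there.

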